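Walk a stuck drive caddy off its connector with mallet taps

TASK

The drive caddy in the opened notebook base is stuck on its connector: pick up the little mallet and, touching the caddy with nothing but the mallet, tap or nudge its two blue ears lightly on alternating sides so that it walks out to the yellow stop rail and rests square against it. Never let it get more than about 5 degrees askew and never strike or press it with more than about 20 N; then lay the mallet back on its wooden rest as it lay and let go. Do not disturb the fan, heat sink and screwdriver.

Things in the scene. Friction and masses are not known exactly. Their poses are not given: they have to be found in the camera images.
- base: Opened notebook base, fixed to the bench: aluminium deck 205 x 290 mm, top 12 mm above the bench, in a black rim 16 mm high (x = -131 to 86, y = +-150 mm). Origin at bench level under the caddy's bay; +x is the way out, from the connector to the yellow stop rail; y left, z up.
- stop_face (a point): Middle of the face of the yellow stop rail that the caddy comes to rest against, at x = +60 mm in the base's frame; rail 150 mm wide (y), 10 mm high over the deck.
- connector (a point): Middle of the top of the black connector block behind the middle of the caddy: x = -83 to -38 mm in the base's frame, 60 mm wide (y), 9 mm high over the deck. It keeps the caddy's middle from being struck; the mallet must be lifted over it.
- clips (a point): Point midway between two sprung steel clip plates, fixed to the base, that grip the caddy's sides by friction all the way. Plates at y = +-68 mm, x = -10 to 38 mm in the base's frame, top 11 mm over the deck; their housings reach out to y = +-99 mm.
- caddy: Steel drive caddy with two blue ears, loose on the deck, 72 (x) x 126 (y) x 10 mm, about 0.3 kg. Origin at the centre of its underside, axes as the base's. Starts at x = 0 to 5 mm in the base's frame, up to 0.04 rad askew; x = 24 mm when against the stop. The clips pinch a boss in the middle of each side (y = +-68 mm): a tap on one ear swings it about the other boss, 122 mm away.
- ear_left (a point): Centre of the rear (-x) striking face of the caddy's left (+y) blue ear, at (-46, +54, 14) mm in its frame. The ear is 18 mm wide (y) and 18 mm deep (x), its top 26 mm over the deck. It is struck towards +x, starts to move at about 3 to 9 N (friction varies) and stays where it is left; at the stop the force climbs steeply.
- ear_right (a point): The same for the right (-y) blue ear, at (-46, -54, 14) mm in the caddy's frame.
- mallet_grip (a point): Place to grip the mallet: centre of its wooden handle (20 mm wide in y, 16 mm high in z), 42 mm behind the head's axis (at x = -42 mm in the mallet's frame). Mallet, 0.22 kg: x runs along the handle towards the head, y along the head, z up; handle from x = -110 to -17 mm.
- mallet_head (a point): Centre of the mallet's head: a cylinder 40 mm in diameter, 76 mm long along the mallet's y, white with orange ends; the flat striking faces lie at y = +-38 mm.
- rest: Mallet rest, fixed, left or right of the base: plywood board 190 x 100 x 10 mm (x = -140 to 50 mm) with a block under the handle's tail (x = -109 to -87 mm, top at 22 mm). Origin at bench level under the place of the head; the mallet lies on it with its axes along the rest's, head and handle axis 30 mm over the bench.
- tray: Clear plastic sorting tray, 120 x 100 x 45 mm, heavy, fixed, on the other side of the base from the rest. Origin at its underside.
- fan: Black square fan, 60 x 60 x 12 mm, loose, bystander. Origin at its underside.
- driver: Red-handled screwdriver, loose, lying, bystander. Origin at its underside.
- sink: Finned aluminium and copper heat sink, 70 x 50 x 22 mm, loose, bystander. Origin at its underside.
Not all that is in view belongs to the job. Leave any green look-alike of the part that bears mallet_grip alone.

How it is judged:
By the outcome, as a careful person would: the job done as asked, in the order asked, and still so for the second after the job is handed in, with the robot touching nothing.
It also fails if it takes over 72 s, if anything falls off the work surface, if the arm or the gripper's body presses on something with over 40 N, if the wrist force passes 120 N, or if a joint passes its speed limit or range.

ROBOT

A 7-joint arm with a two-finger parallel gripper is mounted at the origin on the work surface. World frame = base frame: x ahead of the robot, y to its left, z up, the work surface at z = 0. Lengths are in m, angles in rad, forces in N, time in s.
With the tool pointing down it reaches from about 0.425 to 0.825 m from the base axis. Payload 3.6 kg.
Tool frame: the origin (TCP) lies on the centre line of the jaws, within the pads' length; the fingertips stand ahead of it and the grasp point (between the pads) lies 2 mm behind it (tip_reach is the z of the fingertips in the tool frame, in m); z points along the fingers, y is the line along which they close (so a half turn about z gives the same grasp; the last joint's range is limited). The gripper opens to 93 mm and grips with 3 to 60 N. Pads are 15 mm wide; open, the fingers measure 128 mm over their backs; the gripper's body (75 mm by 188 mm) begins 65 mm behind the grasp point.
Start: joints at [-1.165, 0.615, -0.013, 1.423, 0.008, 1.103, -0.04], TCP at [0.273, 0.59, 0.236] pointing down, gripper open.
Joint ranges: [-3.12, 3.12], [-0.3, 2.06], [-1.34, 1.32], [0.26, 2.42], [-1.36, 4.5], [0.01, 1.98], [-2.84, 2.84]. Speed limits (rad/s): [2.79, 2.79, 3.14, 3.14, 3.14, 3.14, 3.14].

INTERFACE

Orientations are given as a unit quaternion [x, y, z, w].
In Python, from rig import * gives the robot as it stands.
- The arm moves only by the tool play_rows, never from a script. Its argument "steps" is one flat list of numbers, 7 for each row, row after row: the shift along the tool's x, y, z as a fraction of full scale, then the turn, a rotation vector about the tool's x, y, z as a fraction of full scale, then the opening in per cent of the stroke, from 0 (shut) to 100 (fully open). A call has 1 to 10 rows; each row shifts and turns the commanded pose from where the row before left it, along the tool's axes as they then stand; what a row does not reach is not made up. Full scale, the value 1, is 0.02 m for a shift and 0.15 rad for a turn. A row lasts 1/10 s, in which the tool goes at most 50 mm and 8.59 degrees, less where a joint would pass 70% of its speed; a pose out of reach is approached as far as the arm can. A call with a number of a shift or a turn outside -1 to 1 is refused whole. A call with a gripper value outside its range is refused whole. The fingers move at their own pace and stop on an object; "newtons" is the grip in N (left out, the last holds). Time passes only in rows, so rows that do not move let the fingers close. It gives the time, the measured TCP pose, the force, the opening and the grip force at its end, in the units of the state.
- sense(): the state, without advancing time (a new reading comes with each control period).
- capture(name): name is "scene" or "top" or "wrist"; returns a dict with "image" (480x640x3 uint8, blue, green, red), "vfov" (degrees; the focal length in pixels is half the picture's height over the tangent of half this angle, whatever the lens; pixels are square), "cx", "cy" (the principal point, pixels), "D" ([k1, k2, p1, p2, k3] as OpenCV has them; the pictures are not rectified), "cam_to_world" (4x4, takes a point from camera to world coordinates). Camera axes: x right, y down, z forward; pixel columns grow to the right and rows downward; lengths in m; the calibration is good to about 2 mm. A picture is of the moment at which its call begins. There is no depth.
- job_done(): hands the job in; it is judged then, once.
Trained networks look in a picture, given as the dict that the camera call returned (one of the last four; its "shot" number tells which), for a name from the list of things; names that differ only in an ending like _2 or _b are one class to them, and where a whole thing is asked for, a point or a joint stands for the part that bears it (a point fixed in the world has none). Each returns a list of dicts, best first, with "p" (0 to 1); they miss things now and then, are a little off and sometimes report something else, mostly with a low value. They report only what shows in the picture. A call takes as long as a camera call. They do not tell look-alikes from the thing itself.
- look_for(name, picture): "rect" ([left, top, right, bottom] as shares, 0 to 1, of the picture: columns of its width, rows of its height, round what is visible of it).
- cut_out(name, picture): "region" (480x640 bool, what is visible of it) and "rect" ([left, top, right, bottom] as shares, 0 to 1, of the picture: columns of its width, rows of its height, round what is visible of it).
- spot_point(name, picture): "centre" ([column, row] as shares, 0 to 1, of the picture: columns of its width, rows of its height: a listed point, or the origin of a listed thing).
The state is a dict: "time_s": time; "joints": joint angles; "qvel": joint speeds; "joint_torque": joint torques, N m; "position": TCP position; "orientation": TCP orientation; "ft_force": force on the tool from outside, world axes, zero at the start; "ft_torque": the same for the moment, N m; "finger_gap": finger opening in m; "gripper_force": force on a finger pad.
Only numpy, scipy, OpenCV 4.12 (cv2) and the standard library are available. Lean on these libraries where they do the work, as an engineer would, in place of code of your own. Each camera call takes 0.05 s, during which the arm holds its last target. There are 200 camera calls.

## Working session

There is one attempt and no reset: what is moved stays moved. The work goes in short steps, Python scripts to look and compute and a tool call to move; the robot and the scene stay as the last step left them, time stands still between calls to the robot, and variables do not carry over. Pictures are saved under pics/ and viewed, at most 10 in all, crops included, and the job is handed in when it is done.

Besides the shell and the picture viewer there is one more tool, called after "Call:" by a JSON object that holds its "method" and its "body", one argument or row to a line. play_rows: Moves the arm, as the interface text tells. Its arguments: {"type":"object","properties":{"steps":{"type":"array"},"newtons":{"type":"number"}},"required":["steps"]}

```bash
mkdir -p pics
cat > h.py <<'E'
from rig import *
import numpy as np, cv2
from scipy.spatial.transform import Rotation as R
def K(c):
    f=240/np.tan(np.radians(c["vfov"])/2); return np.array([[f,0,c["cx"]],[0,f,c["cy"]],[0,0,1]])
def ray(c,px):
    u=cv2.undistortPoints(np.array([[px]],float),K(c),np.array(c["D"],float))[0,0]
    T=np.array(c["cam_to_world"]); return T[:3,3],T[:3,:3]@np.array([u[0],u[1],1])
def atz(c,px,z):
    o,d=ray(c,px); return o+d*(z-o[2])/d[2]
def proj(c,P):
    T=np.linalg.inv(np.array(c["cam_to_world"])); r=cv2.Rodrigues(T[:3,:3])[0]
    return cv2.projectPoints(np.array(P,float).reshape(-1,1,3),r,T[:3,3],K(c),np.array(c["D"],float))[0][:,0]
def sp(c,n,z,k=3):
    for q in spot_point(n,c)[:k]:
        px=np.array(q["centre"])*[640,480]; print(n,round(q["p"],2),px.round(1),atz(c,px,z).round(4))
E
python3 - <<'E'
from h import *
for n in ["top","scene"]:
    c=capture(n); cv2.imwrite(f"pics/{n}0.png",c["image"]); print(n,np.array(c["cam_to_world"]).round(3).tolist(),c["vfov"])
    for m,z in [("base",0),("stop_face",.017),("connector",.021),("clips",.023),("caddy",.012),("ear_left",.026),("ear_right",.026),("mallet_grip",.03),("mallet_head",.03),("rest",0),("tray",0),("fan",0),("driver",0),("sink",0)]: sp(c,m,z,2)
s=sense(); print(s)
E
```

```text
top [[0.004, -0.981, 0.194, 0.448], [-1.0, -0.004, 0.003, 0.013], [-0.003, -0.194, -0.981, 1.063], [0.0, 0.0, 0.0, 1.0]] 55.976665043080544
base 0.89 [343.4 270. ] [ 0.5688 -0.0382  0.    ]
stop_face 0.5 [278.2 174.8] [0.7975 0.1193 0.017 ]
connector 0.77 [335.9 296.6] [ 0.5054 -0.0196  0.021 ]
connector 0.71 [469.6 271.2] [ 0.565  -0.3282  0.021 ]
clips 0.67 [339.4 263.7] [ 0.5808 -0.0278  0.023 ]
caddy 0.82 [338.3 270.7] [ 0.5657 -0.0257  0.012 ]
ear_left 0.96 [315.  286.9] [0.5268 0.0282 0.026 ]
ear_right 0.85 [359.8 297.3] [ 0.5037 -0.0739  0.026 ]
ear_right 0.56 [467.2 271.5] [ 0.5638 -0.321   0.026 ]
mallet_grip 0.85 [209.8 188.8] [0.7578 0.2798 0.03  ]
mallet_grip 0.83 [184.6 275.9] [0.5505 0.3267 0.03  ]
mallet_head 0.95 [216.4 176.9] [0.7874 0.2656 0.03  ]
mallet_head 0.87 [191.4 255.4] [0.5979 0.3139 0.03  ]
rest 0.64 [194.6 257.5] [0.5972 0.3147 0.    ]
tray 0.71 [467.2 272.9] [ 0.5634 -0.3292  0.    ]
tray 0.43 [193.6 256.2] [0.6004 0.3174 0.    ]
fan 0.74 [277.6 177.8] [0.7956 0.1223 0.    ]
driver 0.9 [390.8 177.3] [ 0.7977 -0.1558  0.    ]
sink 0.59 [327.5 172.3] [ 8.1
[... 1174 characters left out ...]
 array([-1.16448924,  0.61485144, -0.0125741 ,  1.42340534,  0.00810614,
        1.10340549, -0.04041795]), 'qvel': array([-0.00082516, -0.00021284,  0.0015547 , -0.00301424, -0.00074097,
        0.0017452 , -0.00069342]), 'joint_torque': array([-1.03948123e-04, -4.58820820e+01,  2.08844966e-01, -1.66024679e+01,
       -6.11479185e-02,  1.33557917e-02,  3.19845560e-05]), 'position': array([0.27260352, 0.59003955, 0.23567007]), 'orientation': array([ 2.14715522e-01,  9.76676632e-01, -7.96158005e-06, -9.76170563e-06]), 'ft_force': array([-0.60655607,  0.33790805, -0.2774135 ]), 'ft_torque': array([-0.0033313 ,  0.00838416, -0.05680192]), 'gripper_force': 0.0, 'finger_gap': 0.09284430626379384}
```

Run:
```python
import cv2
a=cv2.imread("pics/top0.png");cv2.imwrite("pics/t1.png",cv2.resize(a[140:340,150:500],(800,457),interpolation=cv2.INTER_CUBIC))
```

```text
(no output)
```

View pics/t1.png

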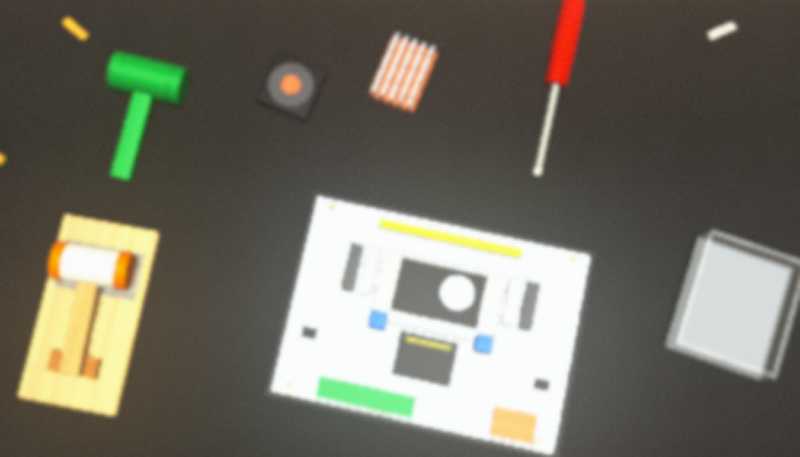

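```bash
cat >> h.py <<'E'
def go(p,yaw_y=None):
    "units to reach world TCP p with tool y at heading yaw_y (deg): turn first, then shift in new axes"
    s=sense(); M=R.from_quat(s["orientation"]).as_matrix(); y=np.degrees(np.arctan2(M[1,1],M[0,1]))
    yaw_y=y if yaw_y is None else yaw_y; t=np.radians(yaw_y)
    Y=np.array([np.cos(t),np.sin(t),0]); X=np.array([-np.sin(t),np.cos(t),0]); d=np.array(p)-s["position"]
    print("t",s["time_s"],"pos",s["position"].round(4),"y head",y.round(2),"turn u",(-np.radians(yaw_y-y)/.15).round(3),"shift u",(np.array([d@X,d@Y,-d[2]])/.02).round(3),"F",s["ft_force"].round(1),"gap",round(s["finger_gap"],4))
E
python3 - <<'E'
from h import *
import rig; print([a for a in dir(rig) if not a.startswith('_')], getattr(rig,'tip_reach',None))
c=capture("top")
f=lambda u,v,z:atz(c,(150+u*350/800,140+v*350/800),z)
def yaw(a,b,z): d=f(*a,z)-f(*b,z); return np.degrees(np.arctan2(d[1],d[0]))
print("rest",yaw((65,215),(20,398),.01),yaw((158,232),(116,415),.01),"base",yaw((317,197),(272,390),.016),yaw((590,255),(554,452),.016))
go([.553,.327,.22],77)
E
```

```text
['IKError', 'capture', 'cut_out', 'job_done', 'look_for', 'sense', 'spot_point', 'tip_reach'] 0.017
rest -9.891215161342398 -10.035497106505368 base -11.84315577575139 -12.098817723334658
t 1.55 pos [0.2726 0.59   0.2356] y head 65.21 turn u -1.372 shift u [-16.621  -9.661   0.782] F [ 1.2 -0.1 -0.2] gap 0.0929
```

Call:
{"method": "play_rows", "body": {
  "steps": [0,0,0.4,0,0,-0.86,100,0,0,0.4,0,0,-0.86,100,-1,-0.65,0,0,0,0,100,-1,-0.65,0,0,0,0,100,-1,-0.65,0,0,0,0,100,-1,-0.65,0,0,0,0,100,-1,-0.65,0,0,0,0,100,-1,-0.65,0,0,0,0,100,-1,-0.65,0,0,0,0,100,-1,-0.65,0,0,0,0,100]
}}

```text
time_s: 2.55
position: [0.4128, 0.4591, 0.2198]
orientation: [0.087, 0.996, 0.0, 0.0]
ft_force: [0.8, 0.3, -0.0]
finger_gap: 0.0927
gripper_force: 0.0
```

Call:
{"method": "play_rows", "body": {
  "steps": [-1,-0.65,0,0,0,0,100,-1,-0.65,0,0,0,0,100,-1,-0.65,0,0,0,0,100,-1,-0.65,0,0,0,0,100,-1,-0.65,0,0,0,0,100,-1,-0.65,0,0,0,0,100,-1,-0.65,0,0,0,0,100,-1,-0.65,0,0,0,0,100,0,0,0,0,0,0,100,0,0,0,0,0,0,100]
}}

```text
time_s: 3.55
position: [0.5511, 0.33, 0.2195]
orientation: [0.088, 0.996, 0.0, -0.001]
ft_force: [0.1, 0.0, 0.2]
finger_gap: 0.0927
gripper_force: 0.0
```

Run:
```python
from h import *
go([.553,.327,.22],80)
c=capture("wrist"); cv2.imwrite("pics/w1.png",c["image"]); print(np.array(c["cam_to_world"]).round(3).tolist())
for m,z in [("mallet_grip",.03),("mallet_head",.03),("rest",0)]: sp(c,m,z,2)
```

```text
t 3.55 pos [0.5511 0.33   0.2195] y head 79.95 turn u -0.006 shift u [-0.121 -0.129 -0.024] F [0.1 0.  0.2] gap 0.0927
[[0.175, 0.955, 0.238, 0.485], [0.985, -0.17, -0.042, 0.342], [0.0, 0.242, -0.97, 0.368], [0.0, 0.0, 0.0, 1.0]]
mallet_grip 0.85 [311.4 418.4] [0.7478 0.2868 0.03  ]
mallet_grip 0.79 [313.2 221.9] [0.5537 0.3239 0.03  ]
mallet_head 0.98 [312.9 266.2] [0.5931 0.3164 0.03  ]
```

View pics/w1.png

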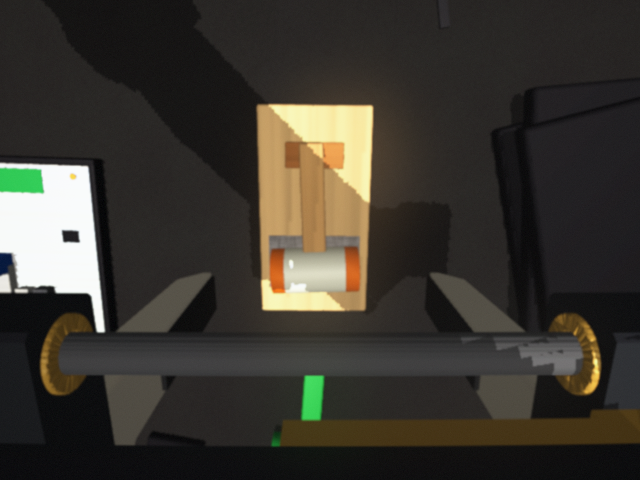

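Run:
```python
from h import *
c=capture("wrist")
B=[atz(c,p,.01) for p in [(258,105),(373,105),(366,310),(263,310)]]
print(np.array(B).round(4))
m0=(B[0]+B[1])/2;m1=(B[2]+B[3])/2;d=m1-m0;print("rest len",np.linalg.norm(d),"w",np.linalg.norm(B[0]-B[1]),"yaw",np.degrees(np.arctan2(d[1],d[0])),"origin",m0+d*140/190)
a,b=atz(c,(312.5,148),.038),atz(c,(314,245),.038);d=b-a;print("handle",np.degrees(np.arctan2(d[1],d[0])),a,b)
o=(m0+d/np.linalg.norm(d)*.14)
g=cut_out("mallet_head",c)[0]; v,u=np.nonzero(g["region"]);print("head rows/cols",v.min(),v.max(),u.min(),u.max(),np.mean(u),np.mean(v), atz(c,(u.mean(),v.mean()),.04))
```

```text
[[0.4484 0.2958 0.01  ]
 [0.4652 0.3925 0.01  ]
 [0.6512 0.3594 0.01  ]
 [0.6341 0.2613 0.01  ]]
rest len 0.1888908907405421 w 0.09818326758372742 yaw -10.308220987184976 origin [0.59375268 0.31927097 0.01      ]
handle -9.209554789310285 [0.49116567 0.33596327 0.038     ] [0.57108426 0.32300561 0.038     ]
head rows/cols 376 446 269 322 304.8009708737864 403.70388349514565 [0.72226019 0.28732747 0.04      ]
```

Call:
{"method": "play_rows", "body": {
  "steps": [-0.13,-0.2,1,0,0,0,100,0,0,1,0,0,0,100,0,0,1,0,0,0,100,0,0,1,0,0,0,100,0,0,1,0,0,0,100,0,0,1,0,0,0,100,0,0,1,0,0,0,60,0,0,1,0,0,0,50,0,0,1,0,0,0,45,0,0,0.38,0,0,0,40]
}}

```text
time_s: 4.85
position: [0.5519, 0.3251, 0.0301]
orientation: [0.087, 0.996, -0.001, -0.002]
ft_force: [-0.1, -0.5, -0.6]
finger_gap: 0.0654
gripper_force: 0.0
```

Call:
{"method": "play_rows", "body": {
  "steps": [0,0,0,0,0,0,40,0,0,0,0,0,0,40],
  "newtons": 55
}}

```text
time_s: 5.05
position: [0.5538, 0.3258, 0.0328]
orientation: [0.087, 0.996, 0.0, 0.001]
ft_force: [-0.5, 1.2, -0.4]
finger_gap: 0.0495
gripper_force: 0.0
```

Run:
```python
from h import *
go([.553,.3256,.032],80)
c=capture("top"); sp(c,"mallet_head",.03); sp(c,"mallet_grip",.03)
```

```text
t 5.05 pos [0.5538 0.3258 0.0328] y head 80.0 turn u 0.001 shift u [ 0.039 -0.016  0.041] F [-0.5  1.2 -0.4] gap 0.0495
mallet_head 0.74 [215.1 174.9] [0.7923 0.2689 0.03  ]
mallet_head 0.73 [188.4 256.5] [0.5953 0.3207 0.03  ]
mallet_grip 0.77 [210.7 189.4] [0.7563 0.2776 0.03  ]
```

Call:
{"method": "play_rows", "body": {
  "steps": [0,0,0.04,0,0,0,20,0,0,0,0,0,0,10,0,0,0,0,0,0,0,0,0,0,0,0,0,0,0,0,0,0,0,0,0],
  "newtons": 55
}}

```text
time_s: 5.7
position: [0.5534, 0.3249, 0.0315]
orientation: [0.087, 0.996, -0.0, -0.0]
ft_force: [-1.2, -1.4, 3.4]
finger_gap: 0.0194
gripper_force: 55.0
```

Call:
{"method": "play_rows", "body": {
  "steps": [0,0,-0.2,0,0,0,0,0,0,-0.5,0,0,0,0,0,0,-1,0,0,0,0,0,0,-1,0,0,0,0,0,0,-1,0,0,0,0,0,0,-1,0,0,0,0,0,0,0,0,0,0,0]
}}

```text
time_s: 6.4
position: [0.5552, 0.3265, 0.1287]
orientation: [0.087, 0.996, 0.002, 0.003]
ft_force: [0.3, 0.6, -1.7]
finger_gap: 0.0197
gripper_force: 55.0
```

Run:
```python
from h import *
s=sense();print(s["ft_force"],s["ft_torque"],s["position"])
acc={}
for n in ["top","scene"]:
    c=capture(n)
    for m,z in [("stop_face",.017),("connector",.021),("clips",.023),("caddy",.012),("ear_left",.026),("ear_right",.026),("mallet_head",s["position"][2])]: sp(c,m,z,1)
c=capture("scene"); cv2.imwrite("pics/s1.png",cv2.resize(c["image"][90:330,200:480],(800,686))[:600])
```

```text
[ 0.30917732  0.61400477 -1.7026428 ] [ 0.14941092  0.02709932 -0.01910381] [0.55523154 0.32651336 0.12869237]
stop_face 0.67 [345.4 246.2] [ 0.6229 -0.0424  0.017 ]
connector 0.55 [337. 297.] [ 0.5044 -0.0222  0.021 ]
clips 0.57 [339.4 264.1] [ 0.5799 -0.0278  0.023 ]
caddy 0.7 [338.9 265.8] [ 0.5772 -0.0271  0.012 ]
ear_left 0.66 [314.9 287.7] [0.525  0.0285 0.026 ]
ear_right 0.63 [359.9 292.7] [ 0.5141 -0.0742  0.026 ]
mallet_head 0.95 [175.1 248.4] [0.5983 0.3201 0.1287]
stop_face 0.66 [308.  261.5] [ 0.6271 -0.0385  0.017 ]
connector 0.93 [265.7 233.3] [ 0.505  -0.0191  0.021 ]
clips 0.83 [289.2 249.2] [ 0.5751 -0.0326  0.023 ]
caddy 0.91 [287.2 250.7] [ 0.5694 -0.0331  0.012 ]
ear_left 0.71 [288.1 221.5] [0.5382 0.0306 0.026 ]
ear_right 0.65 [257.7 251.1] [ 0.5138 -0.0712  0.026 ]
mallet_head 0.8 [365.5 121.4] [0.6032 0.3101 0.1287]
```

View pics/s1.png

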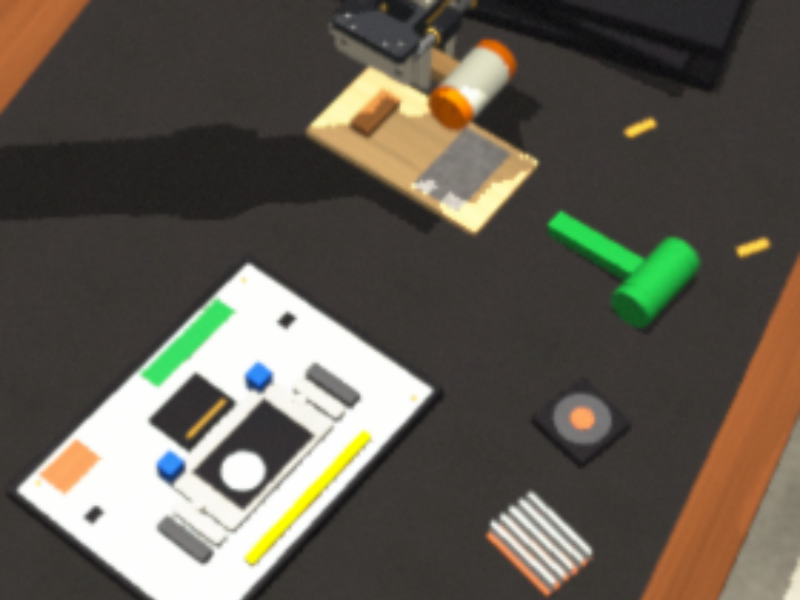

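```bash
cat >> h.py <<'E'
def wpts(c,uv,z): return np.array([atz(c,p,z)[:2] for p in uv])
def ears(c,z=.038):
    h=cv2.cvtColor(c["image"],cv2.COLOR_BGR2HSV); m=cv2.inRange(h,(100,120,60),(125,255,255))
    n,l,st,ce=cv2.connectedComponentsWithStats(m)
    k=[i for i in range(1,n) if st[i,4]>15]
    return [(st[i,4],ce[i].round(1),atz(c,ce[i],z)[:2].round(4)) for i in k]
E
python3 - <<'E'
from h import *
for n in ["top","scene"]:
    c=capture(n); g=c["image"].min(2)
    m=(g>110).astype(np.uint8); m=cv2.morphologyEx(m,cv2.MORPH_CLOSE,np.ones((25,25)))
    m=cv2.morphologyEx(m,cv2.MORPH_OPEN,np.ones((9,9)))
    k,l,st,ce=cv2.connectedComponentsWithStats(m); u=proj(c,[.565,-.03,.012])[0].astype(int); i=l[u[1],u[0]]
    cnt=max(cv2.findContours((l==i).astype(np.uint8),0,cv2.CHAIN_APPROX_NONE)[0],key=len)[:,0]
    w=wpts(c,cnt,.012).astype(np.float32); (cx,cy),sz,a=cv2.minAreaRect(w*1000); print(n,st[i],cx,cy,sz,a)
    h=cv2.cvtColor(c["image"],cv2.COLOR_BGR2HSV)
    y=cv2.inRange(h,(24,150,120),(34,255,255)); k,l,st,ce=cv2.connectedComponentsWithStats(y)
    i=1+np.argmax(st[1:,4]); cnt=np.argwhere(l==i)[:,::-1]; w=wpts(c,cnt,.022).astype(np.float32); print(" stop",cv2.minAreaRect(w*1000))
    for e in ears(c): print(" ear",e)
E
```

```text
top [  268   226   140   113 11648] 544.4700927734375 -27.018585205078125 (296.5789794921875, 217.06285095214844) 77.99620056152344
 stop ((627.3217163085938, -45.36833190917969), (138.7451171875, 3.4399006366729736), 77.75907135009766)
 ear (np.int32(25), array([314.7, 279.6]), array([0.5423, 0.0288]))
 ear (np.int32(19), array([360.7, 289.7]), array([ 0.5201, -0.0751]))
 ear (np.int32(3853), array([618.3, 421.8]), array([ 0.2459, -0.6151]))
scene [ 210  185  138  125 9526] 548.9360961914062 -25.4107666015625 (291.22674560546875, 218.8355255126953) 77.7591781616211
 stop ((629.7174682617188, -45.19050598144531), (146.5886688232422, 9.975934028625488), 77.79837036132812)
 ear (np.int32(1024), array([14.5, 14.7]), array([-0.5969,  0.3068]))
 ear (np.int32(4795), array([584.9,  19. ]), array([1.0006, 1.0776]))
 ear (np.int32(59), array([289.8, 221.3]), array([0.5454, 0.0269]))
 ear (np.int32(64), array([259.1, 252.5]), array([ 0.5227, -0.0782]))
 ear (np.int32(3696), array([ 25.7, 434.8]), array([ 0.3053, -0.6636]))
```

Call:
{"method": "play_rows", "body": {
  "steps": [0,0,0,0,0,0.97,0,0,0,0,0,0,0.97,0,0,0,0,0,0,0.97,0,0,0,0,0,0,0.97,0,0,0,0,0,0,0.97,0,0,0,0,0,0,0.97,0,0,0,0,0,0,0.97,0,0,0,0,0,0,0.97,0,0,0,0,0,0,0.97,0,0,0,0,0,0,0.97,0]
}}

```text
time_s: 8.35
position: [0.5533, 0.3257, 0.1253]
orientation: [0.729, 0.684, 0.0, -0.0]
ft_force: [-0.3, -0.8, -2.4]
finger_gap: 0.0194
gripper_force: 55.0
```

Call:
{"method": "play_rows", "body": {
  "steps": [0,0,0,0,0,0.97,0,0,0,0,0,0,0,0]
}}

```text
time_s: 8.55
position: [0.5531, 0.3259, 0.1251]
orientation: [0.775, 0.632, 0.0, 0.0]
ft_force: [-0.1, 0.3, -2.7]
finger_gap: 0.0193
gripper_force: 55.0
```

```bash
cat >> h.py <<'E'
O=np.array([.567,-.0315]);YB=np.radians(-12.1)
def b2w(x,y): return O+np.array([x*np.cos(YB)-y*np.sin(YB),x*np.sin(YB)+y*np.cos(YB)])
def w2b(p):
    d=np.array(p)[:2]-O; return np.array([d[0]*np.cos(YB)+d[1]*np.sin(YB),-d[0]*np.sin(YB)+d[1]*np.cos(YB)])
E
python3 - <<'E'
from h import *
go([*b2w(-.104,.0975),.128],-12.1); go([*b2w(-.104,.0975),.047],-12.1)
print(sense()["joints"].round(2))
E
```

```text
t 8.55 pos [0.5531 0.3259 0.1251] y head -11.65 turn u 0.052 shift u [-12.451  -0.776  -0.143] F [-0.1  0.3 -2.7] gap 0.0193
t 8.55 pos [0.5531 0.3259 0.1251] y head -11.65 turn u 0.052 shift u [-12.451  -0.776   3.907] F [-0.1  0.3 -2.7] gap 0.0193
[-0.78  0.74  0.38  1.58 -0.33  0.88 -0.49]
```

Call:
{"method": "play_rows", "body": {
  "steps": [-1,-0.06,0,0,0,0.05,0,-1,-0.06,0,0,0,0,0,-1,-0.06,0,0,0,0,0,-1,-0.06,0,0,0,0,0,-1,-0.06,0,0,0,0,0,-1,-0.06,0,0,0,0,0,-1,-0.06,0,0,0,0,0,-1,-0.06,0,0,0,0,0,-1,-0.06,0,0,0,0,0,-1,-0.06,0.3,0,0,0,0]
}}

```text
time_s: 9.55
position: [0.5005, 0.1318, 0.1202]
orientation: [0.777, 0.63, 0.001, 0.0]
ft_force: [-0.5, 0.9, -1.2]
finger_gap: 0.0197
gripper_force: 55.0
```

Call:
{"method": "play_rows", "body": {
  "steps": [-1,-0.06,0.5,0,0,0,0,-1,-0.06,0.5,0,0,0,0,-0.45,-0.05,0.7,0,0,0,0,0,0,0,0,0,0,0,0,0,0,0,0,0,0]
}}

```text
time_s: 10.05
position: [0.4867, 0.0855, 0.0856]
orientation: [0.777, 0.629, 0.0, -0.0]
ft_force: [-0.4, 0.3, -1.7]
finger_gap: 0.0196
gripper_force: 55.0
```

Run:
```python
from h import *
s=sense();go([*b2w(-.104,.0975),.047],-12.1);z=s["position"][2]
for n in ["top","scene"]:
    c=capture(n); sp(c,"mallet_head",z-.0015,1); 
    for e in ears(c): print(" ear",e, w2b(e[2]).round(4))
c=capture("scene"); cv2.imwrite("pics/s2.png",cv2.resize(c["image"][160:340,200:410],(700,600)))
print("exp head",b2w(*(w2b(s["position"])-[0,.0405])))
```

```text
t 10.05 pos [0.4867 0.0855 0.0856] y head -12.03 turn u 0.008 shift u [-0.003 -0.046  1.929] F [-0.4  0.3 -1.7] gap 0.0196
mallet_head 0.9 [305.5 309.2] [0.4749 0.0474 0.0841]
 ear (np.int32(30), array([314.5, 279.6]), array([0.5423, 0.0292])) [-0.0369  0.0542]
 ear (np.int32(23), array([360.8, 290. ]), array([ 0.5194, -0.0754])) [-0.0373 -0.0529]
 ear (np.int32(3851), array([618.3, 421.8]), array([ 0.2459, -0.6151])) [-0.1916 -0.6379]
mallet_head 0.75 [269.3 195. ] [0.4843 0.0441 0.0841]
 ear (np.int32(1023), array([14.5, 14.7]), array([-0.5969,  0.3068])) [-1.209   0.0868]
 ear (np.int32(4794), array([584.9,  19. ]), array([1.0008, 1.0777])) [0.1917 1.1755]
 ear (np.int32(58), array([289.9, 221.2]), array([0.5454, 0.0271])) [-0.0334  0.0528]
 ear (np.int32(64), array([259.1, 252.5]), array([ 0.5227, -0.0782])) [-0.0335 -0.0549]
 ear (np.int32(3695), array([ 25.7, 434.8]), array([ 0.3053, -0.6637])) [-0.1234 -0.673 ]
exp head [0.47816254 0.04589407]
```

View pics/s2.png

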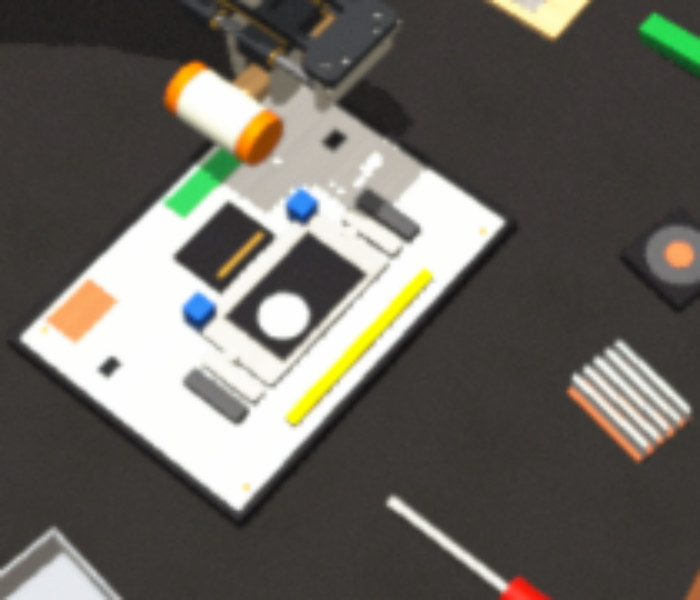

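Call:
{"method": "play_rows", "body": {
  "steps": [0,-0.05,1,0,0,0,0,0,0,0.93,0,0,0,0,0,0.4,0,0,0,0,0,0,0.4,0,0,0,0,0,0,0,0,0,0,0,0]
}}

```text
time_s: 10.8
position: [0.5039, 0.0814, 0.0478]
orientation: [0.778, 0.628, 0.002, 0.002]
ft_force: [-0.1, 0.1, -2.0]
finger_gap: 0.0196
gripper_force: 55.0
```

Call:
{"method": "play_rows", "body": {
  "steps": [0,0.05,0,0,0,0,0,0,0.05,0,0,0,0,0,0,0.05,0,0,0,0,0,0,0.05,0,0,0,0,0]
}}

```text
time_s: 11.2
position: [0.5046, 0.081, 0.0468]
orientation: [0.778, 0.628, 0.0, -0.0]
ft_force: [-0.2, 0.2, -1.4]
finger_gap: 0.0198
gripper_force: 55.0
```

Call:
{"method": "play_rows", "body": {
  "steps": [0,0.05,0,0,0,0,0,0,0.05,0,0,0,0,0,0,0.05,0,0,0,0,0]
}}

```text
time_s: 11.5
position: [0.5064, 0.0807, 0.0465]
orientation: [0.778, 0.628, -0.001, -0.001]
ft_force: [-2.4, 0.3, -0.6]
finger_gap: 0.0197
gripper_force: 55.0
```

```bash
cat >> h.py <<'E'
def st():
    s=sense(); F=s["ft_force"]; print("t",s["time_s"],"TCP base",(w2b(s["position"])*1000).round(1),"z",s["position"][2].round(4),"F base",(F[:2]@np.array([[np.cos(YB),-np.sin(YB)],[np.sin(YB),np.cos(YB)]])).round(1),"tz",s["ft_torque"].round(2))
    E={}
    for n in ["top","scene"]:
        c=capture(n)
        for e in ears(c):
            b=w2b(e[2])*1000
            if -60<b[0]<20 and 40<abs(b[1])<70: E.setdefault("L" if b[1]>0 else "R",[]).append((n,int(e[0]),b.round(1)))
    for k in E: print(k,E[k])
    go([*b2w(-.104,.0975),.047],-12.1)
E
python3 -c "
from h import *
st()"
```

```text
t 11.5 TCP base [-82.8  97. ] z 0.0465 F base [-2.4 -0.2] tz [ 0.13  0.65 -0.16]
L [('top', 25, array([-35. ,  56.1])), ('scene', 62, array([-33.4,  52.8]))]
R [('top', 21, array([-37.1, -52.7])), ('scene', 64, array([-33.3, -55.3]))]
t 11.6 pos [0.5063 0.0807 0.0464] y head -12.15 turn u -0.006 shift u [ 0.025 -1.058 -0.029] F [-2.3  1.  -0.6] gap 0.0194
```

Call:
{"method": "play_rows", "body": {
  "steps": [0,0.05,0,0,0,0,0,0,0.05,0,0,0,0,0]
}}

```text
time_s: 11.8
position: [0.5067, 0.0809, 0.0462]
orientation: [0.778, 0.628, -0.002, -0.003]
ft_force: [-6.5, 2.7, 0.4]
finger_gap: 0.0195
gripper_force: 55.0
```

Call:
{"method": "play_rows", "body": {
  "steps": [0,0.05,0,0,0,0,0,0,0.05,0,0,0,0,0]
}}

```text
time_s: 12.0
position: [0.5073, 0.0808, 0.046]
orientation: [0.778, 0.628, -0.003, -0.004]
ft_force: [-7.4, 4.1, 2.7]
finger_gap: 0.0192
gripper_force: 55.1
```

Call:
{"method": "play_rows", "body": {
  "steps": [0,0.05,0,0,0,0,0,0,0.05,0,0,0,0,0]
}}

```text
time_s: 12.2
position: [0.5093, 0.0807, 0.046]
orientation: [0.778, 0.628, -0.003, -0.004]
ft_force: [-7.6, 3.4, 2.7]
finger_gap: 0.0193
gripper_force: 55.1
```

```bash
python3 -c "
from h import *
st()"
```

```text
t 12.2 TCP base [-80.   97.6] z 0.046 F base [-8.1  1.7] tz [ 0.65  1.6  -0.32]
L [('top', 23, array([-32.4,  55.6])), ('scene', 66, array([-30.5,  53.1]))]
R [('top', 23, array([-37.4, -52.4])), ('scene', 62, array([-33.5, -54.7]))]
t 12.3 pos [0.5097 0.0807 0.046 ] y head -12.13 turn u -0.003 shift u [-0.008 -1.222 -0.048] F [-5.9  3.5  1. ] gap 0.0195
```

Call:
{"method": "play_rows", "body": {
  "steps": [0,0.05,0,0,0,0,0,0,0.05,0,0,0,0,0]
}}

```text
time_s: 12.5
position: [0.5115, 0.0806, 0.046]
orientation: [0.778, 0.629, -0.003, -0.004]
ft_force: [-6.6, 4.7, 1.1]
finger_gap: 0.0191
gripper_force: 55.0
```

Call:
{"method": "play_rows", "body": {
  "steps": [0,-0.6,0,0,0,0,0,0,-0.6,0,0,0,0,0,0,0,-1,0,0,0,0,-1,0,0,0,0,0,0,-1,0,0,0,0,0,0,-1,0,0,0,0,0,0,-1,0,0,0,0,0,0,-1,0,0,0,0,0,0,-0.7,0,0,0,0,0,0,0,0,0,0,0,0,0]
}}

```text
time_s: 13.5
position: [0.4689, -0.0311, 0.067]
orientation: [0.779, 0.626, 0.0, 0.002]
ft_force: [0.2, -0.4, -1.9]
finger_gap: 0.0194
gripper_force: 55.0
```

Call:
{"method": "play_rows", "body": {
  "steps": [0,0,0.97,0,0,0,0,0,0.3,0,0,0,0,0,0,0.2,0,0,0,0,0]
}}

```text
time_s: 13.8
position: [0.4791, -0.0294, 0.0473]
orientation: [0.778, 0.629, 0.0, 0.0]
ft_force: [0.8, 0.0, -1.3]
finger_gap: 0.0197
gripper_force: 55.0
```

```bash
python3 -c "
from h import *
st()"
```

```text
t 13.8 TCP base [-86.4 -16.4] z 0.0473 F base [0.8 0.2] tz [ 0.02 -0.    0.02]
L [('top', 29, array([-30.8,  54.8])), ('scene', 54, array([-26.3,  53.5]))]
R [('scene', 71, array([-33.7, -53.7]))]
t 13.9 pos [ 0.4798 -0.0297  0.0478] y head -12.09 turn u 0.001 shift u [ 5.703 -0.917  0.04 ] F [ 0.4 -0.1 -1.7] gap 0.0192
```

Call:
{"method": "play_rows", "body": {
  "steps": [0,0.05,0,0,0,0,0,0,0.05,0,0,0,0,0,0,0.05,0,0,0,0,0,0,0.05,0,0,0,0,0]
}}

```text
time_s: 14.3
position: [0.4818, -0.0307, 0.0474]
orientation: [0.778, 0.628, 0.0, 0.0]
ft_force: [0.1, -0.0, -1.7]
finger_gap: 0.0195
gripper_force: 55.0
```

Call:
{"method": "play_rows", "body": {
  "steps": [0,0.05,0,0,0,0,0,0,0.05,0,0,0,0,0,0,0.05,0,0,0,0,0,0,0.05,0,0,0,0,0]
}}

```text
time_s: 14.7
position: [0.4825, -0.0306, 0.0468]
orientation: [0.778, 0.628, -0.002, -0.003]
ft_force: [-6.0, 2.4, 2.1]
finger_gap: 0.0196
gripper_force: 55.0
```

Call:
{"method": "play_rows", "body": {
  "steps": [0,0.05,0,0,0,0,0,0,0.05,0,0,0,0,0,0,0.05,0,0,0,0,0]
}}

```text
time_s: 15.0
position: [0.4837, -0.031, 0.0466]
orientation: [0.778, 0.628, -0.003, -0.004]
ft_force: [-7.7, 3.0, 2.4]
finger_gap: 0.0196
gripper_force: 55.1
```

```bash
python3 -c "
from h import *
st()"
```

```text
t 15.0 TCP base [-81.6 -17. ] z 0.0466 F base [-8.2  1.3] tz [ 0.29  1.73 -0.24]
L [('top', 26, array([-30.6,  55.1])), ('scene', 35, array([-22.9,  53.4]))]
R [('scene', 70, array([-31.9, -54.2]))]
t 15.1 pos [ 0.484  -0.0313  0.0466] y head -12.21 turn u -0.013 shift u [ 5.733 -1.141 -0.019] F [-7.1  2.7  2.5] gap 0.0199
```

Call:
{"method": "play_rows", "body": {
  "steps": [0,0.05,0,0,0,0,0,0,0.05,0,0,0,0,0,0,0.05,0,0,0,0,0,0,0.05,0,0,0,0,0]
}}

```text
time_s: 15.5
position: [0.4877, -0.0328, 0.0466]
orientation: [0.779, 0.628, -0.003, -0.004]
ft_force: [-7.5, 0.9, 2.4]
finger_gap: 0.0197
gripper_force: 55.1
```

Call:
{"method": "play_rows", "body": {
  "steps": [0,0.05,0,0,0,0,0,0,0.05,0,0,0,0,0,0,0.05,0,0,0,0,0,0,0.05,0,0,0,0,0]
}}

```text
time_s: 15.9
position: [0.4916, -0.0345, 0.0465]
orientation: [0.779, 0.627, -0.004, -0.003]
ft_force: [-5.8, -0.7, 0.1]
finger_gap: 0.0195
gripper_force: 55.0
```

```bash
python3 -c "
from h import *
st()"
```

```text
t 15.9 TCP base [-73.  -18.8] z 0.0465 F base [-5.5 -1.9] tz [-0.35  1.57 -0.28]
L [('top', 28, array([-29.7,  53.5]))]
R [('scene', 71, array([-23.2, -55.3]))]
t 16.0 pos [ 0.4923 -0.0348  0.0465] y head -12.29 turn u -0.022 shift u [ 5.822 -1.582 -0.026] F [-6.  -1.7 -0.5] gap 0.0193
```

Call:
{"method": "play_rows", "body": {
  "steps": [0,-0.6,0,0,0,0,0,0,-0.6,0,0,0,0,0,0,0,-1,0,0,0,0,1,0,0,0,0,-0.02,0,1,0,0,0,0,0,0,1,0,0,0,0,0,0,1,0,0,0,0,0,0,1,0,0,0,0,0,0,0.75,0,0,0,0,0,0,0,0,0,0,0,0,0]
}}

```text
time_s: 17.0
position: [0.4985, 0.0865, 0.0673]
orientation: [0.775, 0.631, 0.002, 0.0]
ft_force: [0.6, -0.2, -1.7]
finger_gap: 0.0197
gripper_force: 55.0
```

Call:
{"method": "play_rows", "body": {
  "steps": [0,0,0.98,0,0,0,0,0,0.3,0,0,0,0,0,0,0.2,0,0,0,0,0]
}}

```text
time_s: 17.3
position: [0.5075, 0.0802, 0.0478]
orientation: [0.777, 0.629, -0.0, 0.001]
ft_force: [-0.2, -0.6, -1.5]
finger_gap: 0.0194
gripper_force: 55.0
```

Call:
{"method": "play_rows", "body": {
  "steps": [0,0.05,0,0,0,0,0,0,0.05,0,0,0,0,0,0,0.05,0,0,0,0,0,0,0.05,0,0,0,0,0]
}}

```text
time_s: 17.7
position: [0.5106, 0.0808, 0.0479]
orientation: [0.777, 0.63, 0.0, 0.0]
ft_force: [0.8, -0.9, -2.3]
finger_gap: 0.0192
gripper_force: 55.0
```

```bash
python3 -c "
from h import *
st()"
```

```text
t 17.7 TCP base [-78.7  98. ] z 0.0479 F base [ 1.  -0.8] tz [-0.02  0.05 -0.01]
L [('top', 30, array([-29.6,  53.9])), ('scene', 68, array([-27. ,  52.1]))]
R [('top', 26, array([-26.9, -53.1])), ('scene', 63, array([-22.1, -55.6]))]
t 17.8 pos [0.5106 0.0808 0.0478] y head -11.97 turn u 0.016 shift u [-0.024 -1.268  0.04 ] F [ 0.4  0.5 -2.7] gap 0.0191
```

Call:
{"method": "play_rows", "body": {
  "steps": [0,0.05,0,0,0,0,0,0,0.05,0,0,0,0,0,0,0.05,0,0,0,0,0,0,0.05,0,0,0,0,0,0,0.05,0,0,0,0,0,0,0.05,0,0,0,0,0]
}}

```text
time_s: 18.4
position: [0.5134, 0.0804, 0.0472]
orientation: [0.777, 0.63, -0.002, -0.003]
ft_force: [-6.9, 1.4, 1.9]
finger_gap: 0.0196
gripper_force: 55.0
```

Call:
{"method": "play_rows", "body": {
  "steps": [0,0.05,0,0,0,0,0,0,0.05,0,0,0,0,0,0,0.05,0,0,0,0,0,0,0.05,0,0,0,0,0]
}}

```text
time_s: 18.8
position: [0.5157, 0.0802, 0.047]
orientation: [0.777, 0.63, -0.003, -0.004]
ft_force: [-7.9, 3.7, 4.2]
finger_gap: 0.0195
gripper_force: 55.0
```

Call:
{"method": "play_rows", "body": {
  "steps": [0,0.05,0,0,0,0,0,0,0.05,0,0,0,0,0,0,0.05,0,0,0,0,0]
}}

```text
time_s: 19.1
position: [0.5187, 0.08, 0.047]
orientation: [0.777, 0.63, -0.003, -0.004]
ft_force: [-7.6, 3.1, 2.3]
finger_gap: 0.0195
gripper_force: 55.1
```

```bash
python3 -c "
from h import *
st()"
```

```text
t 19.1 TCP base [-70.6  98.9] z 0.047 F base [-8.   1.5] tz [ 0.64  1.58 -0.32]
L [('top', 24, array([-22.6,  54.5])), ('scene', 66, array([-21.3,  52.3]))]
R [('top', 25, array([-26.1, -53.2])), ('scene', 64, array([-21.5, -55.6]))]
t 19.2 pos [0.519 0.08  0.047] y head -11.96 turn u 0.016 shift u [-7.300e-02 -1.683e+00  1.000e-03] F [-6.5  3.9  2.1] gap 0.0198
```

Call:
{"method": "play_rows", "body": {
  "steps": [0,0.05,0,0,0,0,0,0,0.05,0,0,0,0,0,0,0.05,0,0,0,0,0,0,0.05,0,0,0,0,0]
}}

```text
time_s: 19.6
position: [0.5233, 0.0799, 0.047]
orientation: [0.777, 0.63, -0.002, -0.004]
ft_force: [-6.1, 5.1, 1.1]
finger_gap: 0.0194
gripper_force: 55.0
```

Call:
{"method": "play_rows", "body": {
  "steps": [0,-0.6,0,0,0,0,0,0,-0.6,0,0,0,0,0,0,0,-1,0,0,0,0,-1,0,0,0,0,0,0,-1,0,0,0,0,0,0,-1,0,0,0,0,0,0,-1,0,0,0,0,0,0,-1,0,0,0,0,0,0,-0.75,0,0,0,0,0,0,0,0,0,0,0,0,0]
}}

```text
time_s: 20.6
position: [0.4804, -0.0336, 0.068]
orientation: [0.779, 0.628, -0.0, 0.002]
ft_force: [0.6, 0.3, -3.4]
finger_gap: 0.0198
gripper_force: 55.0
```

Call:
{"method": "play_rows", "body": {
  "steps": [0,0,0.98,0,0,0,0,0,0.3,0,0,0,0,0,0,0.2,0,0,0,0,0]
}}

```text
time_s: 20.9
position: [0.4908, -0.0318, 0.0481]
orientation: [0.777, 0.63, 0.0, 0.0]
ft_force: [0.9, -0.0, -1.9]
finger_gap: 0.0194
gripper_force: 55.0
```

```bash
python3 -c "
from h import *
st()"
```

```text
t 20.9 TCP base [-74.5 -16.2] z 0.0481 F base [0.9 0.2] tz [ 0.03  0.02 -0.06]
L [('top', 27, array([-18.9,  54.7])), ('scene', 52, array([-14. ,  52.9]))]
R [('scene', 71, array([-21.6, -54.1]))]
t 21.0 pos [ 0.4915 -0.0321  0.0486] y head -11.92 turn u 0.021 shift u [ 5.697 -1.517  0.081] F [-0.2 -1.  -2.7] gap 0.0195
```

Call:
{"method": "play_rows", "body": {
  "steps": [0,0.05,0,0,0,0,0,0,0.05,0,0,0,0,0,0,0.05,0,0,0,0,0,0,0.05,0,0,0,0,0,0,0.05,0,0,0,0,0,0,0.05,0,0,0,0,0]
}}

```text
time_s: 21.6
position: [0.4937, -0.0331, 0.0478]
orientation: [0.777, 0.629, -0.001, -0.002]
ft_force: [-4.2, 2.0, 0.3]
finger_gap: 0.0192
gripper_force: 55.0
```

Call:
{"method": "play_rows", "body": {
  "steps": [0,0.05,0,0,0,0,0,0,0.05,0,0,0,0,0,0,0.05,0,0,0,0,0,0,0.05,0,0,0,0,0]
}}

```text
time_s: 22.0
position: [0.4946, -0.0331, 0.0474]
orientation: [0.777, 0.629, -0.003, -0.004]
ft_force: [-7.3, 2.6, 4.7]
finger_gap: 0.0198
gripper_force: 55.1
```

Call:
{"method": "play_rows", "body": {
  "steps": [0,0.05,0,0,0,0,0,0,0.05,0,0,0,0,0]
}}

```text
time_s: 22.2
position: [0.4964, -0.0339, 0.0474]
orientation: [0.777, 0.629, -0.003, -0.004]
ft_force: [-7.3, 1.6, 2.3]
finger_gap: 0.0191
gripper_force: 55.1
```

Call:
{"method": "play_rows", "body": {
  "steps": [0,0.05,0,0,0,0,0,0,0.05,0,0,0,0,0]
}}

```text
time_s: 22.4
position: [0.4986, -0.0348, 0.0474]
orientation: [0.778, 0.629, -0.003, -0.004]
ft_force: [-6.8, 0.8, 2.3]
finger_gap: 0.0198
gripper_force: 55.1
```

```bash
python3 -c "
from h import *
st()"
```

```text
t 22.4 TCP base [-66.2 -17.6] z 0.0474 F base [-6.8 -0.6] tz [-0.03  1.66 -0.3 ]
L [('top', 30, array([-18.3,  54.1])), ('scene', 23, array([-9.4, 54. ]))]
R [('scene', 72, array([-16.2, -55.1]))]
t 22.5 pos [ 0.4989 -0.035   0.0474] y head -12.08 turn u 0.003 shift u [ 5.761 -1.909  0.02 ] F [-6.4  1.4  1.8] gap 0.02
```

Call:
{"method": "play_rows", "body": {
  "steps": [0,0.05,0,0,0,0,0,0,0.05,0,0,0,0,0]
}}

```text
time_s: 22.7
position: [0.5004, -0.0356, 0.0473]
orientation: [0.778, 0.629, -0.003, -0.004]
ft_force: [-7.9, 0.4, 2.5]
finger_gap: 0.0196
gripper_force: 55.1
```

Call:
{"method": "play_rows", "body": {
  "steps": [0,0.05,0,0,0,0,0]
}}

```text
time_s: 22.8
position: [0.5011, -0.036, 0.0473]
orientation: [0.778, 0.629, -0.004, -0.004]
ft_force: [-8.3, 0.9, 2.4]
finger_gap: 0.0194
gripper_force: 55.1
```

Call:
{"method": "play_rows", "body": {
  "steps": [0,-0.6,0,0,0,0,0,0,-0.6,0,0,0,0,0,0,0,-1,0,0,0,0,1,0,0,0,0,0,0,1,0,0,0,0,0,0,1,0,0,0,0,0,0,1,0,0,0,0,0,0,1,0,0,0,0,0,0,0.75,0,0,0,0,0,0,0,0,0,0,0,0,0]
}}

```text
time_s: 23.8
position: [0.5077, 0.0844, 0.068]
orientation: [0.776, 0.631, 0.001, 0.0]
ft_force: [-0.5, 0.8, -1.3]
finger_gap: 0.0195
gripper_force: 55.0
```

Call:
{"method": "play_rows", "body": {
  "steps": [0,0,0.98,0,0,0,0,0,0.3,0,0,0,0,0,0,0.15,0,0,0,0,0]
}}

```text
time_s: 24.1
position: [0.5162, 0.0782, 0.0485]
orientation: [0.778, 0.629, -0.0, 0.001]
ft_force: [0.3, 0.3, -2.6]
finger_gap: 0.0193
gripper_force: 55.0
```

```bash
python3 -c "
from h import *
st()
c=capture('top');a=c['image'];cv2.imwrite('pics/t2.png',cv2.resize(a[215:310,280:400],(800,633),interpolation=cv2.INTER_CUBIC)[:600])
"
```

```text
t 24.1 TCP base [-72.7  96.6] z 0.0485 F base [0.3 0.3] tz [-0.05  0.05 -0.03]
L [('top', 36, array([-19.1,  54.2])), ('scene', 62, array([-15.3,  52.4]))]
R [('top', 31, array([-17.8, -53. ])), ('scene', 61, array([-13.3, -55.4]))]
t 24.2 pos [0.5168 0.0785 0.0491] y head -12.06 turn u 0.004 shift u [ 0.021 -1.594  0.105] F [ 0.3 -0.  -2.2] gap 0.0192
```

View pics/t2.png

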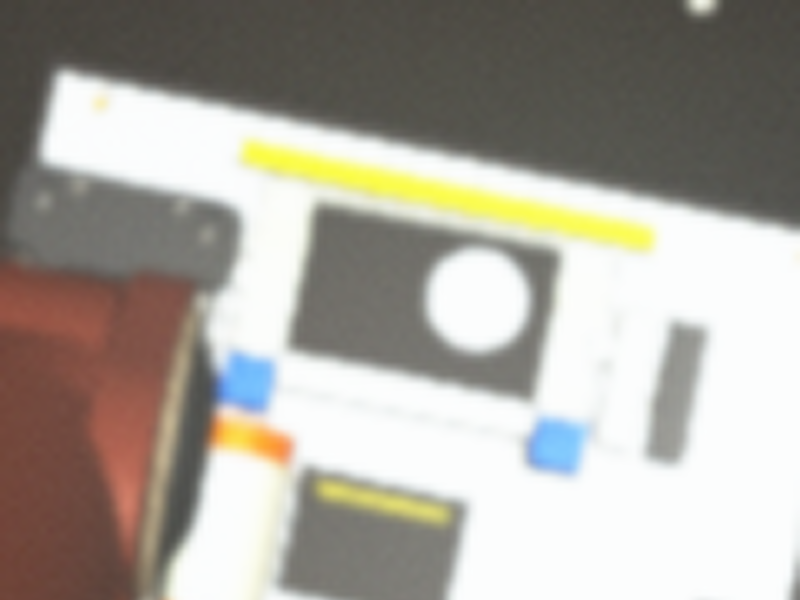

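Call:
{"method": "play_rows", "body": {
  "steps": [0,0.1,0,0,0,0,0,0,0.1,0,0,0,0,0,0,0.1,0,0,0,0,0,0,0.05,0,0,0,0,0,0,0.05,0,0,0,0,0]
}}

```text
time_s: 24.75
position: [0.5233, 0.0781, 0.0485]
orientation: [0.777, 0.63, -0.0, -0.0]
ft_force: [-0.6, 0.1, -1.6]
finger_gap: 0.0202
gripper_force: 55.0
```

Call:
{"method": "play_rows", "body": {
  "steps": [0,0.05,0,0,0,0,0,0,0.05,0,0,0,0,0,0,0.05,0,0,0,0,0,0,0.05,0,0,0,0,0]
}}

```text
time_s: 25.15
position: [0.5246, 0.078, 0.0481]
orientation: [0.777, 0.63, -0.002, -0.002]
ft_force: [-5.8, 2.1, 1.9]
finger_gap: 0.0195
gripper_force: 55.0
```

Call:
{"method": "play_rows", "body": {
  "steps": [0,0.05,0,0,0,0,0,0,0.05,0,0,0,0,0]
}}

```text
time_s: 25.35
position: [0.5249, 0.0781, 0.0478]
orientation: [0.777, 0.629, -0.003, -0.004]
ft_force: [-7.3, 3.0, 2.4]
finger_gap: 0.0199
gripper_force: 55.0
```

```bash
python3 -c "
from h import *
st()"
```

```text
t 25.35 TCP base [-64.1  98.3] z 0.0478 F base [-7.8  1.4] tz [ 0.36  1.63 -0.24]
L [('top', 25, array([-16. ,  55.6])), ('scene', 66, array([-14.7,  52.4]))]
R [('top', 30, array([-17.6, -53.1])), ('scene', 62, array([-13.1, -55.6]))]
t 25.45 pos [0.5251 0.078  0.0478] y head -11.97 turn u 0.015 shift u [-0.04  -2.002  0.04 ] F [-6.6  2.9  2.1] gap 0.0194
```

Call:
{"method": "play_rows", "body": {
  "steps": [0,0.05,0,0,0,0,0,0,0.05,0,0,0,0,0]
}}

```text
time_s: 25.65
position: [0.5266, 0.078, 0.0478]
orientation: [0.777, 0.63, -0.003, -0.004]
ft_force: [-7.1, 3.3, 2.8]
finger_gap: 0.0195
gripper_force: 55.1
```

Call:
{"method": "play_rows", "body": {
  "steps": [0,0.05,0,0,0,0,0,0,0.05,0,0,0,0,0]
}}

```text
time_s: 25.85
position: [0.5275, 0.078, 0.0477]
orientation: [0.777, 0.629, -0.004, -0.005]
ft_force: [-9.5, 4.3, 3.2]
finger_gap: 0.0191
gripper_force: 55.1
```

Call:
{"method": "play_rows", "body": {
  "steps": [0,0.05,0,0,0,0,0]
}}

```text
time_s: 25.95
position: [0.5276, 0.0781, 0.0476]
orientation: [0.777, 0.629, -0.004, -0.006]
ft_force: [-10.7, 4.4, 5.2]
finger_gap: 0.0194
gripper_force: 55.1
```

```bash
python3 -c "
from h import *
st()"
```

```text
t 25.95 TCP base [-61.5  98.9] z 0.0476 F base [-11.4   2. ] tz [ 0.69  2.33 -0.49]
L [('top', 25, array([-13.8,  55.6])), ('scene', 70, array([-12.9,  52.7]))]
R [('top', 28, array([-17.3, -52.7])), ('scene', 65, array([-12.7, -55.5]))]
t 26.05 pos [0.5275 0.0781 0.0475] y head -11.98 turn u 0.014 shift u [-0.067 -2.122  0.027] F [-9.5  3.9  4.3] gap 0.0193
```

Call:
{"method": "play_rows", "body": {
  "steps": [0,-0.6,0,0,0,0,0,0,-0.6,0,0,0,0,0,0,0,-1,0,0,0,0,-1,0,0,0,0,0,0,-1,0,0,0,0,0,0,-1,0,0,0,0,0,0,-1,0,0,0,0,0,0,-1,0,0,0,0,0,0,-0.75,0,0,0,0,0,0,0,0,0,0,0,0,0]
}}

```text
time_s: 27.05
position: [0.4872, -0.0352, 0.0688]
orientation: [0.779, 0.628, -0.0, 0.002]
ft_force: [-0.7, -0.2, -3.1]
finger_gap: 0.0197
gripper_force: 55.0
```

Call:
{"method": "play_rows", "body": {
  "steps": [0,0,1,0,0,0,0,0,0.3,0,0,0,0,0,0,0.15,0,0,0,0,0]
}}

```text
time_s: 27.35
position: [0.4968, -0.033, 0.0485]
orientation: [0.777, 0.63, 0.0, 0.0]
ft_force: [0.2, -0.1, -2.5]
finger_gap: 0.0194
gripper_force: 55.0
```

Call:
{"method": "play_rows", "body": {
  "steps": [0,0.1,0,0,0,0,0,0,0.05,0,0,0,0,0,0,0.05,0,0,0,0,0,0,0.05,0,0,0,0,0]
}}

```text
time_s: 27.75
position: [0.5005, -0.0345, 0.0487]
orientation: [0.777, 0.63, 0.0, 0.0]
ft_force: [0.0, -0.3, -1.8]
finger_gap: 0.0194
gripper_force: 55.0
```

```bash
python3 -c "
from h import *
st()"
```

```text
t 27.75 TCP base [-64.4 -16.9] z 0.0487 F base [ 0.1 -0.3] tz [ 0.02  0.13 -0.  ]
L [('top', 29, array([-15.9,  54. ])), ('scene', 31, array([-7.6, 53.3]))]
R [('scene', 71, array([-13.7, -55.3]))]
t 27.85 pos [ 0.5005 -0.0346  0.0486] y head -11.97 turn u 0.015 shift u [ 5.725 -1.982  0.082] F [ 0.4 -0.  -2.1] gap 0.0193
```

Call:
{"method": "play_rows", "body": {
  "steps": [0,0.05,0,0,0,0,0,0,0.05,0,0,0,0,0,0,0.05,0,0,0,0,0,0,0.05,0,0,0,0,0]
}}

```text
time_s: 28.25
position: [0.502, -0.0348, 0.0481]
orientation: [0.777, 0.629, -0.001, -0.002]
ft_force: [-4.9, 1.5, 1.3]
finger_gap: 0.0194
gripper_force: 55.0
```

Call:
{"method": "play_rows", "body": {
  "steps": [0,0.05,0,0,0,0,0,0,0.05,0,0,0,0,0]
}}

```text
time_s: 28.45
position: [0.5023, -0.0348, 0.0478]
orientation: [0.777, 0.629, -0.003, -0.004]
ft_force: [-7.5, 1.8, 2.4]
finger_gap: 0.0193
gripper_force: 55.0
```

Call:
{"method": "play_rows", "body": {
  "steps": [0,0.05,0,0,0,0,0,0,0.05,0,0,0,0,0]
}}

```text
time_s: 28.65
position: [0.5028, -0.0351, 0.0477]
orientation: [0.777, 0.629, -0.003, -0.005]
ft_force: [-9.9, 1.7, 3.5]
finger_gap: 0.0199
gripper_force: 55.1
```

```bash
python3 -c "
from h import *
st()"
```

```text
t 28.65 TCP base [-62.  -16.9] z 0.0477 F base [-10.1  -0.4] tz [ 0.39  2.   -0.25]
L [('top', 27, array([-15.7,  53.6])), ('scene', 17, array([-5.6, 54. ]))]
R [('scene', 71, array([-12.8, -55.4]))]
t 28.75 pos [ 0.5028 -0.0351  0.0477] y head -12.03 turn u 0.008 shift u [ 5.724 -2.1    0.037] F [-8.4  1.9  4.7] gap 0.0196
```

Call:
{"method": "play_rows", "body": {
  "steps": [0,0.05,0,0,0,0,0]
}}

```text
time_s: 28.85
position: [0.503, -0.035, 0.0477]
orientation: [0.777, 0.629, -0.004, -0.006]
ft_force: [-11.4, 3.8, 5.2]
finger_gap: 0.0197
gripper_force: 55.1
```

Call:
{"method": "play_rows", "body": {
  "steps": [0,0.05,0,0,0,0,0]
}}

```text
time_s: 28.95
position: [0.5031, -0.035, 0.0476]
orientation: [0.777, 0.629, -0.005, -0.006]
ft_force: [-12.4, 2.7, 6.6]
finger_gap: 0.0192
gripper_force: 55.1
```

```bash
python3 -c "
from h import *
st()"
```

```text
t 28.95 TCP base [-61.8 -16.8] z 0.0476 F base [-12.7  -0. ] tz [ 0.43  2.55 -0.36]
L [('top', 28, array([-15.8,  53.4]))]
R [('scene', 71, array([-12.8, -55.4]))]
t 29.05 pos [ 0.503  -0.035   0.0476] y head -12.05 turn u 0.006 shift u [ 5.718 -2.108  0.028] F [-10.2   3.1   4.8] gap 0.0195
```

Call:
{"method": "play_rows", "body": {
  "steps": [0,-0.6,0,0,0,0,0,0,-0.6,0,0,0,0,0,0,0,-1,0,0,0,0,1,0,0,0,0,0,0,1,0,0,0,0,0,0,1,0,0,0,0,0,0,1,0,0,0,0,0,0,1,0,0,0,0,0,0,0.7,0,0,0,0,0,0,0,0,0,0,0,0,0]
}}

```text
time_s: 30.05
position: [0.5114, 0.0824, 0.0684]
orientation: [0.776, 0.631, 0.001, 0.0]
ft_force: [0.2, -0.5, -2.1]
finger_gap: 0.0193
gripper_force: 55.0
```

```bash
python3 -c "
from h import *
st()
c=capture('wrist');cv2.imwrite('pics/w2.png',c['image'])
c=capture('top');a=c['image'];b=cv2.resize(a[225:295,290:390],(800,560),interpolation=cv2.INTER_CUBIC)
cv2.imwrite('pics/t3.png',b)
"
```

```text
t 30.05 TCP base [-78.2  99.7] z 0.0684 F base [ 0.3 -0.4] tz [0.   0.08 0.03]
L [('top', 31, array([-16.4,  53.7])), ('scene', 64, array([-12.6,  52.3]))]
R [('top', 27, array([-16.7, -53.2])), ('scene', 67, array([-12.4, -55.8]))]
t 30.15 pos [0.5105 0.079  0.0685] y head -11.98 turn u 0.014 shift u [ 0.065 -1.282  1.073] F [ 0.1  0.5 -2.3] gap 0.0191
```

View pics/t3.png

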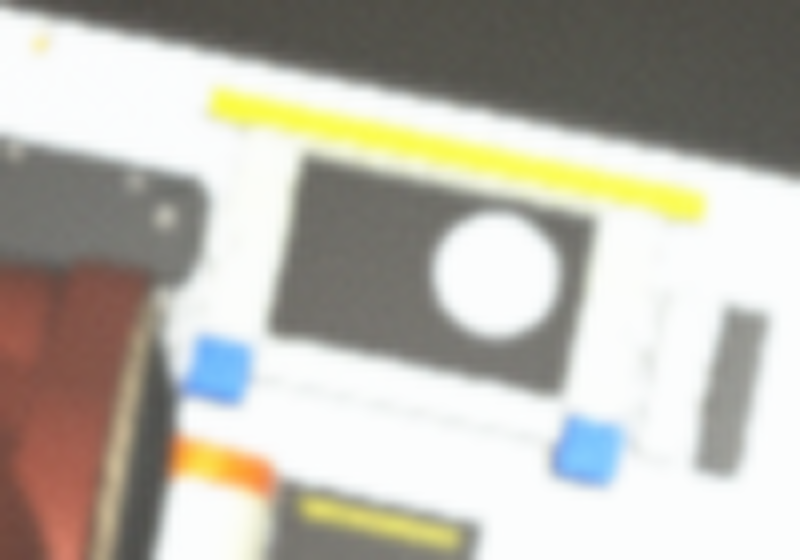

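View pics/w2.png

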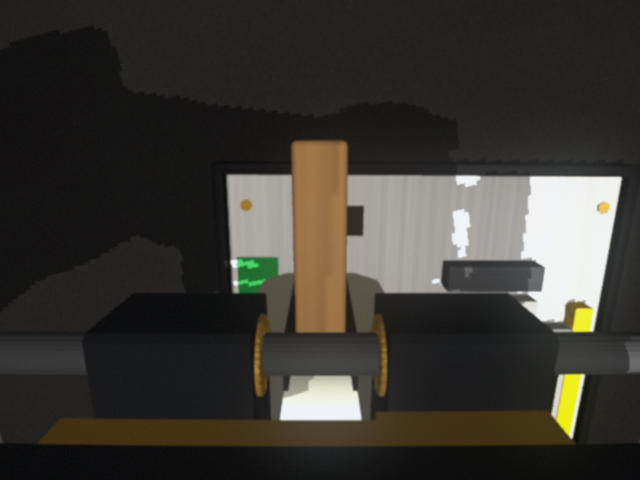

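Call:
{"method": "play_rows", "body": {
  "steps": [0,0,1,0,0,0,0,0,0.3,0,0,0,0,0,0,0.25,0,0,0,0,0,0,0.1,0,0,0,0,0,0,0.05,0,0,0,0,0,0,0.05,0,0,0,0,0,0,0.05,0,0,0,0,0]
}}

```text
time_s: 30.95
position: [0.526, 0.0766, 0.0487]
orientation: [0.777, 0.63, 0.0, 0.0]
ft_force: [0.7, -0.2, -1.9]
finger_gap: 0.0197
gripper_force: 55.0
```

Call:
{"method": "play_rows", "body": {
  "steps": [0,0.05,0,0,0,0,0,0,0.05,0,0,0,0,0,0,0.05,0,0,0,0,0,0,0.05,0,0,0,0,0]
}}

```text
time_s: 31.35
position: [0.5269, 0.0766, 0.048]
orientation: [0.777, 0.629, -0.002, -0.003]
ft_force: [-6.6, 3.1, 1.0]
finger_gap: 0.0196
gripper_force: 55.0
```

Call:
{"method": "play_rows", "body": {
  "steps": [0,0.05,0,0,0,0,0,0,0.05,0,0,0,0,0]
}}

```text
time_s: 31.55
position: [0.5271, 0.0767, 0.0478]
orientation: [0.777, 0.629, -0.003, -0.004]
ft_force: [-8.3, 2.8, 3.8]
finger_gap: 0.0195
gripper_force: 55.1
```

```bash
python3 -c "
from h import *
st()"
```

```text
t 31.55 TCP base [-61.7  97.4] z 0.0478 F base [-8.7  1. ] tz [ 0.44  1.88 -0.27]
L [('top', 22, array([-13.8,  55.1])), ('scene', 69, array([-12.8,  52.5]))]
R [('top', 26, array([-16.5, -53. ])), ('scene', 67, array([-12.4, -55.8]))]
t 31.65 pos [0.5271 0.0767 0.0478] y head -11.98 turn u 0.014 shift u [ 0.006 -2.113  0.038] F [-6.2  3.4  2.4] gap 0.0195
```

Call:
{"method": "play_rows", "body": {
  "steps": [0,0.05,0,0,0,0,0,0,0.05,0,0,0,0,0]
}}

```text
time_s: 31.85
position: [0.5273, 0.0767, 0.0476]
orientation: [0.777, 0.629, -0.005, -0.006]
ft_force: [-10.3, 4.6, 6.0]
finger_gap: 0.0195
gripper_force: 55.1
```

Call:
{"method": "play_rows", "body": {
  "steps": [0,0.05,0,0,0,0,0]
}}

```text
time_s: 31.95
position: [0.5274, 0.0768, 0.0475]
orientation: [0.777, 0.629, -0.005, -0.007]
ft_force: [-12.2, 4.2, 6.3]
finger_gap: 0.0194
gripper_force: 55.2
```

Call:
{"method": "play_rows", "body": {
  "steps": [0,-0.6,0,0,0,0,0,0,-0.8,0,0,0,0,0,0,0,-1,0,0,0,0,0,0,-1,0,0,0,0,0,0,-1,0,0,0,0,0,0,-1,0,0,0,0,0,0,0,0,0,0,0]
}}

```text
time_s: 32.65
position: [0.5103, 0.0801, 0.1309]
orientation: [0.777, 0.629, 0.003, 0.002]
ft_force: [1.4, 0.4, -1.8]
finger_gap: 0.0191
gripper_force: 55.0
```

```bash
python3 -c "
from h import *
st()
go([.5534,.3249,.125],None)
go([.5534,.3249,.125],80)"
```

```text
t 32.65 TCP base [-78.8  97.3] z 0.1309 F base [1.3 0.7] tz [ 0.02 -0.02  0.01]
L [('top', 30, array([-16.3,  53.4])), ('scene', 66, array([-12.9,  52.4]))]
R [('top', 27, array([-16.7, -53.2])), ('scene', 67, array([-12.4, -55.8]))]
t 32.75 pos [0.5079 0.0803 0.1284] y head -11.96 turn u 0.016 shift u [ 0.028 -1.137  4.069] F [ 0.3 -0.6 -3.2] gap 0.0196
t 32.75 pos [0.5079 0.0803 0.1284] y head -11.96 turn u -0.0 shift u [12.435 -0.307  0.169] F [ 0.3 -0.6 -3.2] gap 0.0196
t 32.75 pos [0.5079 0.0803 0.1284] y head -11.96 turn u -10.7 shift u [-0.119 12.438  0.169] F [ 0.3 -0.6 -3.2] gap 0.0196
```

Call:
{"method": "play_rows", "body": {
  "steps": [1,-0.02,0,0,0,0,0,1,-0.02,0,0,0,0,0,1,-0.02,0,0,0,0,0,1,-0.02,0,0,0,0,0,1,-0.02,0,0,0,0,0,1,-0.02,0,0,0,0,0,1,-0.02,0,0,0,0,0,1,-0.02,0,0,0,0,0,1,-0.02,0,0,0,0,0,1,-0.02,0,0,0,0,0]
}}

```text
time_s: 33.75
position: [0.5444, 0.2773, 0.1264]
orientation: [0.777, 0.63, -0.001, -0.0]
ft_force: [-0.2, 0.3, -1.6]
finger_gap: 0.0197
gripper_force: 55.0
```

Call:
{"method": "play_rows", "body": {
  "steps": [1,-0.05,0,0,0,0,0,1,-0.05,0,0,0,0,0,0.43,0,0,0,0,0,0,0,0,0,0,0,-0.97,0,0,0,0,0,0,-0.97,0,0,0,0,0,0,-0.97,0,0,0,0,0,0,-0.97,0,0,0,0,0,0,-0.97,0,0,0,0,0,0,-0.97,0,0,0,0,0,0,-0.97,0]
}}

```text
time_s: 34.75
position: [0.5527, 0.3234, 0.127]
orientation: [0.369, 0.929, -0.001, -0.001]
ft_force: [0.9, 0.8, -2.8]
finger_gap: 0.02
gripper_force: 55.0
```

Call:
{"method": "play_rows", "body": {
  "steps": [0,0,0,0,0,-0.97,0,0,0,0,0,0,-0.97,0,0,0,0,0,0,-0.97,0,0,0,0,0,0,-0.97,0,0,0,0,0,0,0,0,0,0,0,0,0,0,0]
}}

```text
time_s: 35.35
position: [0.5529, 0.3237, 0.1275]
orientation: [0.092, 0.996, -0.001, -0.001]
ft_force: [-0.5, -1.0, -3.2]
finger_gap: 0.0195
gripper_force: 55.0
```

```bash
python3 -c "
from h import *
go([.5534,.3249,.125],80)
s=sense()
for n in ['wrist','top','scene']:
    c=capture(n); sp(c,'mallet_head',s['position'][2]-.0015,2)
    if n=='wrist': cv2.imwrite('pics/w3.png',c['image'])
"
```

```text
t 35.35 pos [0.5529 0.3237 0.1275] y head 79.5 turn u -0.058 shift u [-0.015  0.061  0.123] F [-0.5 -1.  -3.2] gap 0.0195
mallet_head 0.84 [315.9 401. ] [0.595  0.3144 0.126 ]
mallet_head 0.85 [175.4 249.3] [0.5968 0.3202 0.126 ]
mallet_head 0.68 [215.9 173.9] [0.7627 0.2436 0.126 ]
mallet_head 0.82 [426.3 187.2] [0.8053 0.1996 0.126 ]
mallet_head 0.67 [365.2 117.6] [0.5967 0.3229 0.126 ]
```

View pics/w3.png

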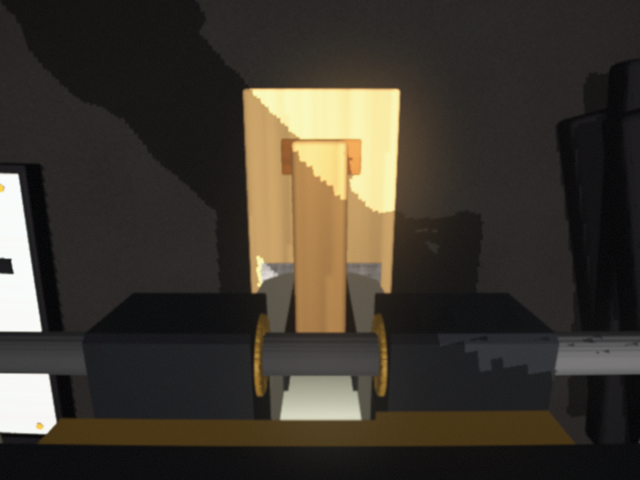

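Call:
{"method": "play_rows", "body": {
  "steps": [-0.01,0.06,1,0,0,-0.06,0,0,0,1,0,0,0,0,0,0,1,0,0,0,0,0,0,1,0,0,0,0,0,0,0.5,0,0,0,0,0,0,0.1,0,0,0,0,0,0,0,0,0,0,0,0,0,0,0,0,0,0]
}}

```text
time_s: 36.45
position: [0.5543, 0.3265, 0.0376]
orientation: [0.085, 0.996, 0.001, 0.001]
ft_force: [0.3, 1.0, -2.4]
finger_gap: 0.0194
gripper_force: 55.0
```

```bash
python3 -c "
from h import *
go([.5534,.3249,.0315],80)
c=capture('wrist');print(sense()['ft_torque'])"
```

```text
t 36.45 pos [0.5543 0.3265 0.0376] y head 80.24 turn u 0.027 shift u [ 0.028 -0.086  0.303] F [ 0.3  1.  -2.4] gap 0.0194
[ 0.04888452  0.07203313 -0.03787697]
```

Call:
{"method": "play_rows", "body": {
  "steps": [0,-0.04,0.05,0,0,0,0,0,0,0.05,0,0,0,0,0,0,0.05,0,0,0,0,0,0,0,0,0,0,0]
}}

```text
time_s: 36.9
position: [0.5532, 0.3251, 0.0334]
orientation: [0.085, 0.996, -0.0, -0.0]
ft_force: [-1.0, -0.3, -2.8]
finger_gap: 0.0195
gripper_force: 55.0
```

Call:
{"method": "play_rows", "body": {
  "steps": [0,0,0.05,0,0,0,0,0,0,0.05,0,0,0,0,0,0,0,0,0,0,0]
}}

```text
time_s: 37.2
position: [0.5533, 0.3253, 0.0316]
orientation: [0.085, 0.996, 0.0, 0.0]
ft_force: [0.1, 0.1, -1.1]
finger_gap: 0.0195
gripper_force: 55.0
```

```bash
python3 -c "
from h import *
go([.5534,.3249,.0315],80)
print(sense()['ft_torque'])"
```

```text
t 37.2 pos [0.5533 0.3253 0.0316] y head 80.25 turn u 0.029 shift u [-0.006 -0.018  0.004] F [ 0.1  0.1 -1.1] gap 0.0195
[-0.01896271  0.09342128 -0.02074725]
```

Nearly down; a touch lower, then release gently (moderate opening) and rise.

Call:
{"method": "play_rows", "body": {
  "steps": [0,0,0.03,0,0,0.03,0,0,0,0.03,0,0,0,0,0,0,0,0,0,0,0]
}}

```text
time_s: 37.5
position: [0.5534, 0.3253, 0.0315]
orientation: [0.087, 0.996, 0.0, 0.0]
ft_force: [-2.9, -1.7, 5.8]
finger_gap: 0.0195
gripper_force: 55.0
```

Call:
{"method": "play_rows", "body": {
  "steps": [0,0,0,0,0,0,25,0,0,0,0,0,0,40,0,0,0,0,0,0,55,0,0,0,0,0,0,60,0,0,0,0,0,0,60]
}}

```text
time_s: 38.0
position: [0.5534, 0.3252, 0.0301]
orientation: [0.087, 0.996, -0.0, -0.0]
ft_force: [-0.2, 0.5, 0.8]
finger_gap: 0.0507
gripper_force: 0.0
```

Call:
{"method": "play_rows", "body": {
  "steps": [0,0,-0.3,0,0,0,60,0,0,-1,0,0,0,60,0,0,-1,0,0,0,60,0,0,-1,0,0,0,60,0,0,-1,0,0,0,60,0,0,-1,0,0,0,60,0,0,-1,0,0,0,60,0,0,-1,0,0,0,60,0,0,-1,0,0,0,60,0,0,-1,0,0,0,60]
}}

```text
time_s: 39.0
position: [0.5532, 0.3251, 0.2176]
orientation: [0.087, 0.996, 0.0, 0.0]
ft_force: [0.0, 0.8, 0.9]
finger_gap: 0.0559
gripper_force: 0.0
```

```bash
python3 -c "
from h import *
go([.5511,.33,.2195],80)
c=capture('wrist'); sp(c,'mallet_grip',.03);sp(c,'mallet_head',.03)
cv2.imwrite('pics/w4.png',c['image'])
st()"
```

```text
t 39.0 pos [0.5532 0.3251 0.2176] y head 79.99 turn u -0.002 shift u [ 0.146  0.221 -0.097] F [0.  0.8 0.9] gap 0.0559
mallet_grip 0.8 [317.2 222.1] [0.5564 0.3224 0.03  ]
mallet_grip 0.79 [317.1 417.9] [0.7493 0.2878 0.03  ]
mallet_head 0.89 [318.7 265.3] [0.5949 0.3169 0.03  ]
t 39.15 TCP base [-87.6 346.4] z 0.2178 F base [-1. -0.] tz [ 0.04 -0.03  0.05]
L [('top', 26, array([-16.4,  53.1])), ('scene', 59, array([-11.8,  52.1]))]
R [('top', 25, array([-16.2, -53.1])), ('scene', 67, array([-12.4, -55.8]))]
t 39.25 pos [0.5527 0.3248 0.2153] y head 79.99 turn u 10.715 shift u [-12.397  -0.768   8.416] F [-0.3  0.2 -0.8] gap 0.0559
```

View pics/w4.png

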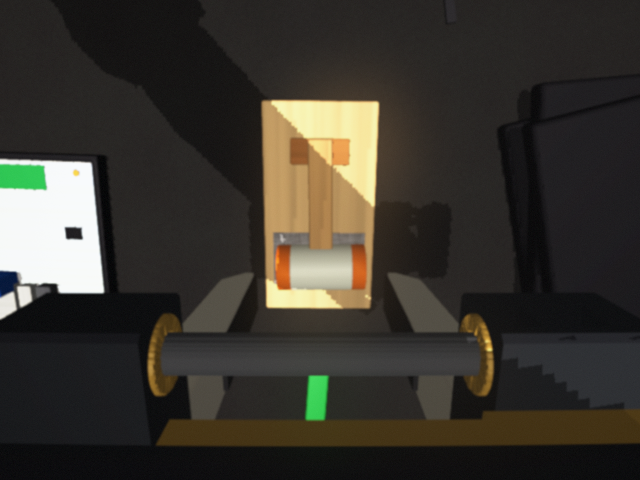

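```bash
python3 -c "
from rig import *
print(job_done())"
```

```text
the job is handed in; nothing more can be done
None
```

The caddy is against the yellow stop rail and looks square: the two ears measure within about 1 mm of each other. Measured push forces peaked at about 13 N, and the worst skew I measured was about 3°. The mallet is back on its rest and released, the arm is clear, and I handed the job in at about 39 s.

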